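# Load a plate carrier into a pipetting deck and lock it

### The arm

A 7-joint arm with a two-finger parallel gripper is mounted at the origin on a cart in front of the work surface, level with it; the furniture and walls round the work are solid. World frame = base frame: x ahead of the robot, y to its left, z up, the work surface at z = 0. Lengths are in m, angles in rad, forces in N, time in s.
With the tool pointing down it reaches from about 0.4 to 0.85 m from the base axis. Payload 10.4 kg.
Tool frame: the origin (TCP) lies between the finger pads; the fingertips stand ahead of it and the grasp point (between the pads) lies 5 mm behind it (manip.tip_extent is the z of the fingertips in the tool frame, in m); z points along the fingers, y is the line along which they close (so a half turn about z gives the same grasp; the last joint's range is limited). The gripper opens to 85 mm and grips with 20 to 120 N. Pads are 22 mm wide; open, the fingers measure 114 mm over their backs; the gripper's body (76 mm by 85 mm) begins 54 mm behind the grasp point. The pads swing forward as they close: fully open they stand 13 mm farther back than shut.
Start: joints at [1.212, 0.332, -0.065, 1.46, 0.022, 1.35, -0.088], TCP at [0.206, -0.59, 0.245] pointing down, gripper open.
Joint ranges: [-2.6, 2.6], [-0.5, 2.12], [-1.47, 1.34], [0.16, 2.42], [-1.27, 4.41], [0.06, 2.06], [-2.6, 2.6]. Speed limits (rad/s): [2.22, 2.22, 2.79, 2.79, 3.14, 3.14, 3.14].

### API

Orientations are given as a unit quaternion [x, y, z, w].
In Python, from workcell import status, viewer, manip gives the robot as it stands.
- The arm moves only by the tool play_rows, never from a script. Its argument "plan" is one flat list of numbers, 7 for each row, row after row: the turn, a rotation vector about the tool's x, y, z in degrees, then the shift along the tool's x, y, z in m, then the opening, from 0 (shut) to 1 (fully open). In form: [ax, ay, az, dx, dy, dz, grip, ax, ay, az, dx, dy, dz, grip, ...]. A call has 1 to 20 rows; each row is the pose to reach, as a shift and turn from the pose commanded when the call began, along the tool's axes at that moment; what a row does not reach only later rows make up. A row lasts 1/8 s, in which the tool goes at most 62.5 mm and 10.7 degrees, less where a joint would pass 70% of its speed; a pose out of reach is approached as far as the arm can. A call with a gripper value outside its range is refused whole. The fingers move at their own pace and stop on an object; "squeeze" is the grip in N (left out, the last holds). Time passes only in rows, so rows that repeat a pose let the fingers close. It gives the time, the measured TCP pose, the force, the opening and the grip force at its end, in the units of the state.
- status.get_obs(): the state, without advancing time (a new reading comes with each control period).
- viewer.camera(name): name is "scene" or "top" or "wrist"; returns the picture (480x640x3 uint8, red, green, blue); there is no depth.
- viewer.camera_model(name): a dict with "fx", "fy", "cx", "cy" (pixels), "R" (3x3) and "t" (3): a world point X has camera coordinates R X + t. Camera axes: x right, y down, z forward; pixel columns grow to the right and rows downward; lengths in m; the calibration is good to about 2 mm. A picture is of the moment at which its call begins: read the wrist's pose just before it. camera_model takes no time and is no camera call; for the wrist camera it gives the pose at the moment of the call.
- manip.hand_in(): hands the job in; it is judged then, once.
The state is a dict: "clock": time; "joint_pos": joint angles; "joint_velocities": joint speeds; "tau": joint torques, N m; "position": TCP position; "ee_rot": TCP orientation; "ft_force": force on the tool from outside, world axes, zero at the start; "torque": the same for the moment, N m; "grip_width": opening from 0.0 (shut) to 1.0 (fully open); "grasp_force": force on a finger pad.
Only numpy, scipy, OpenCV 4.12 (cv2) and the standard library are available. Lean on these libraries where they do the work, as an engineer would, in place of code of your own. Each camera call takes 0.05 s, during which the arm holds its last target. There are 200 camera calls.

### The job

On the pipetting deck, slowly and gently push the blue carrier with its open well plate rearward along its rails by its front finger tongue, until it drops into the locating notches and lies flat on the rails. Then swing that lane's red-knobbed catch inward, fully across the carrier's front edge, to lock it. Only push with the fingers: do not lift or carry the carrier, do not touch the well plate, and leave the things standing round the deck where they are.

Things in the scene. Friction and masses are not known exactly. Their poses are not given: they have to be found in the camera images.
- deck: Fixed grey pipetting deck, 290 x 390 mm, white rear housing 61 mm high. Origin on the table; x axis = push direction (rearward, away from the robot), y left, z up. Front edge at x = -135 mm. Two lanes along x: working lane centred on y = -85 mm; the lane at y = +85 mm is already loaded and locked (all fixed; it shows how the work should look at the end).
- seat (a point): Fixed point of the working lane where the carrier's origin lies once dropped in: deck x = 55, y = -85 mm, 30 mm up (rail tops). Two black rails, 44 to 68 mm either side of the lane centre, deck x -125 to 118 mm; open between them, floor 13 mm up. Guide walls outside, 41 mm high, 1 mm play a side. Four notches 16 mm long, one per foot: 2 mm play along x; then their ends stop the carrier.
- carrier: Loose blue board, 110 (x) x 140 (y) x 10 mm, 0.4 kg, x -62 to +48 mm from its origin, which is on its underside below the plate's centre; axes as the deck's. Four white feet, 6 mm high, slide on the rails: origin 36 mm up when sliding, 30 mm when dropped, board flat on the rails. Sliding takes 1 to 3 N. Starts 60 to 95 mm short of the seat.
- tongue (a point): Where to push: middle of the front face of the carrier's finger tongue, an upright face 40 mm wide (y) and 16 mm high, looking to deck -x, its lower edge level with the board's underside; 77 mm in front of and 8 mm above the carrier's origin.
- plate_mid (a point): Centre (half-way up) of the open clear well plate, 86 x 128 x 15 mm, loose between low corner pieces on the carrier; 17 mm above the carrier's origin. Not to be touched.
- lock (a joint): Angle of the working lane's catch: 0 points to deck -x along the right guide wall, negative outward (starts -0.5 to 0.05); 1.57 = closed stop, pointing to deck +y across the dropped carrier's front edge (clockwise from above). Stays where left. Steel bar 10 mm wide, 62 mm long, 42.5 to 50.5 mm up: clears the dropped carrier (top 40 mm); one still up on its feet (top 46 mm) blocks it.
- lock_knob (a point): Centre of the red upright knob on that catch: 13 mm in diameter, 54 to 75 mm above the table, 55 mm from the pivot. Push its side with about 1 N.
- lock_pivot (a point): Pivot axis of that catch, fixed on the deck at x = 0, y = -170.5 mm, 42.5 mm above the table.
- amber_bottle: Bystander: brown bottle with black cap, 42 mm diameter, 81 mm high, right of the deck. Origin at its underside.
- tape: Bystander: roll of yellow tape lying flat, 62 x 64 x 19 mm, front right of the deck. Origin at its underside.
- drop_bottle: Bystander: small white bottle with red cap, 33 mm diameter, 69 mm high, right of the deck. Origin at its underside.
Mind the look-alikes: they are no part of the job. Of the things that look like the carrier, the larger one is meant.

How it is judged:
By the outcome, as a careful person would: the job done as asked, in the order asked, and still so for the second after the job is handed in, with the robot touching nothing.
It also fails if it takes over 48 s, if anything falls off the work surface, if the arm or the gripper's body presses on something with over 40 N, if the wrist force passes 120 N, or if a joint passes its speed limit or range.

## Working session

There is one attempt and no reset: what is moved stays moved. The work goes in short steps, Python scripts to look and compute and a tool call to move; the robot and the scene stay as the last step left them, time stands still between calls to the robot, and variables do not carry over. Pictures are saved under pics/ and viewed, at most 10 in all, crops included, and the job is handed in when it is done.

Besides the shell and the picture viewer there is one more tool, called after ">>>" as name(argument=value, ...) on one line, values as JSON. play_rows: Moves the arm, as the interface text tells. Its arguments: {"type":"object","properties":{"plan":{"type":"array","items":{"type":"number"}},"squeeze":{"type":"number"}},"required":["plan"]}

```bash
mkdir -p pics
python3 - <<'E'
from workcell import status, viewer, manip
import cv2
o=status.get_obs();print(o['clock'],o['position'],o['ee_rot'],o['ft_force'],o['grip_width'],manip.tip_extent)
for n in ['scene','top']:
    m=viewer.camera_model(n);print(n,m)
    cv2.imwrite(f'pics/{n}0.png',viewer.camera(n)[:,:,::-1])
E
```

```text
0.0 [ 0.20582171 -0.5897415   0.24450792] [ 9.85934090e-01  1.67133002e-01 -1.47495651e-04 -7.13372102e-04] [-0.16324146  0.39852003 -0.08171505] 0.9989165400509643 0.014
scene {'fx': 446.14552858274334, 'fy': 446.14552858274334, 'cx': 316.02157337593894, 'cy': 233.84799871764451, 'R': array([[-0.63620027, -0.77133252, -0.0171862 ],
       [-0.53710094,  0.45877614, -0.70784676],
       [ 0.55386984, -0.44110157, -0.70615692]]), 't': array([0.25344412, 0.373996  , 0.54105332])}
top {'fx': 439.7462745143064, 'fy': 439.7462745143064, 'cx': 325.75213028295497, 'cy': 244.28949195263507, 'R': array([[ 0.02478907, -0.99901711, -0.03674667],
       [-0.99750669, -0.02228861, -0.06695986],
       [ 0.06607501,  0.03831493, -0.99707876]]), 't': array([-0.09153155,  0.55638698,  0.9620798 ])}
```

View pics/top0.png

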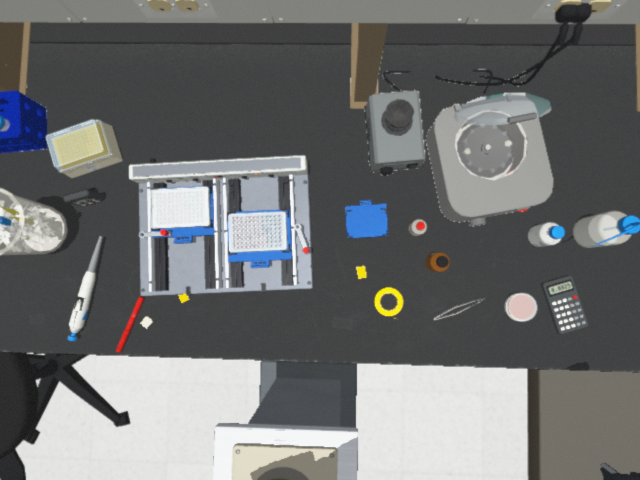

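View pics/scene0.png

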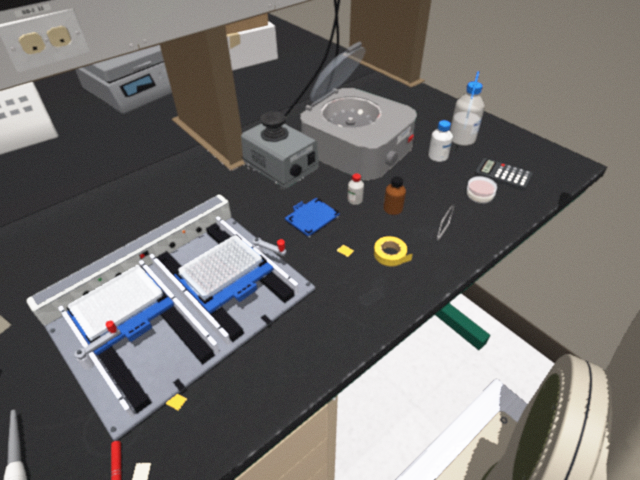

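```bash
cat > h.py <<'E'
import numpy as np, cv2
from workcell import status, viewer, manip
def ray(m,u,v,z):
    d=m['R'].T@np.array([(u-m['cx'])/m['fx'],(v-m['cy'])/m['fy'],1]); c=-m['R'].T@m['t']
    return c+d*(z-c[2])/d[2]
def proj(m,X):
    p=m['R']@np.asarray(X)+m['t']; return m['fx']*p[0]/p[2]+m['cx'],m['fy']*p[1]/p[2]+m['cy']
def blobs(mask,amin=8):
    n,l,s,c=cv2.connectedComponentsWithStats(mask.astype(np.uint8)); return [(c[i].round(1),s[i]) for i in range(1,n) if s[i][4]>=amin]
E
python3 - <<'E'
from h import *
im=cv2.imread('pics/top0.png');m=viewer.camera_model('top')
hsv=cv2.cvtColor(im,cv2.COLOR_BGR2HSV);H,S,V=cv2.split(hsv)
print('red')
for c,s in blobs(((H<6)|(H>174))&(S>150)&(V>90)): print(c,s,ray(m,*c,.065).round(3))
print('blue')
for c,s in blobs((H>100)&(H<125)&(S>150)&(V>80),20): print(c,s)
for p in [(138,295),(312,289),(262,266)]: print(p,ray(m,*p,.013).round(4))
cv2.imwrite('pics/crop1.png',cv2.resize(im[150:300,130:320],None,fx=4,fy=4,interpolation=cv2.INTER_CUBIC))
E
```

```text
red
[522.8 210. ] [519 209   8   3  13] [ 0.636 -0.491  0.065]
[420.3 225.5] [417 222   8   8  48] [ 0.599 -0.278  0.065]
[163.9 232.2] [161 230   7   5  29] [0.573 0.269 0.065]
[305.8 249.9] [303 248   6   5  23] [ 0.542 -0.038  0.065]
[129.4 324.2] [116 297  28  55 335] [0.376 0.333 0.065]
[574.5 296.8] [573 296   4   3  10] [ 0.458 -0.595  0.065]
blue
[ 21.4 123. ] [   0   91   47   62 2436]
[211.5 208.7] [211 193   2  32  53]
[366.2 219.8] [ 345  200   43   38 1337]
[288.8 230. ] [287 210   4  40  88]
[629.  224.8] [615 215  25  22 346]
[  4.6 221.1] [  0 217  10   8  53]
[189.4 233. ] [167 226  47  17 440]
[557.5 231.6] [550 226  15  12 142]
[259.7 257.2] [229 251  63  16 598]
[ 72.3 337. ] [ 68 333   9   8  56]
(138, 295) [0.4347 0.3422 0.013 ]
(312, 289) [ 0.4584 -0.0501  0.013 ]
(262, 266) [0.5067 0.0634 0.013 ]
```

View pics/crop1.png

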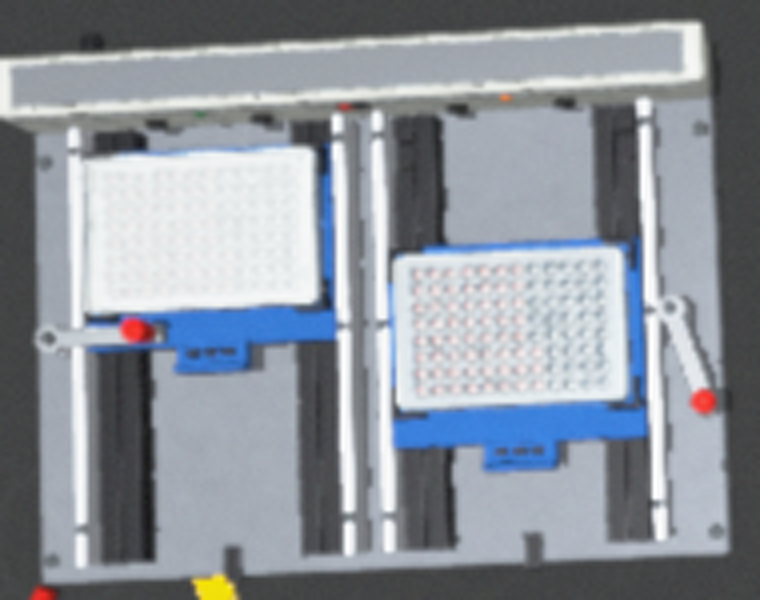

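Run:
```python
from h import *
m=viewer.camera_model('top')
P=lambda x,y,z: ray(m,130+x/4-.4,150+y/4-.4,z)
print('cam',-m['R'].T@m['t'])
pL,pR=P(47,338,.052),P(669,305,.052); fl,fr=P(44,582,.012),P(728,551,.012)
for n,a,b,L in [('piv',pL,pR,.341),('front',fl,fr,.39)]:
    d=a-b;print(n,a.round(4),b.round(4),np.linalg.norm(d),L,'yaw',np.degrees(np.arctan2(-d[0],d[1])))
yaw=np.arctan2(-(pL-pR)[0]-(fl-fr)[0],(pL-pR)[1]+(fl-fr)[1])
R=np.array([[np.cos(yaw),-np.sin(yaw)],[np.sin(yaw),np.cos(yaw)]])
o=((pL+pR)[:2]/2+(fl+fr)[:2]/2+R@[.135,0])/2
print('yaw',np.degrees(yaw),'o',o, (pL+pR)[:2]/2,(fl+fr)[:2]/2+R@[.135,0])
for n,q in [('tong top',P(521,464,.052)),('tong bot',P(521,469,.036)),('knob',P(703,402,.07)),('lockedknob',P(135,330,.07))]:
    print(n,q.round(4),'deck',(R.T@(q[:2]-o)).round(4))
for n in [(-.135+0.0,-.085),(-.1,-.085),(.055-.077,-.085),(0,-.1705)]: print(n,o+R@n)
```

```text
cam [ 0.49369928 -0.1159025   0.99316145]
piv [0.5694 0.3237 0.052 ] [ 0.5945 -0.0164  0.052 ] 0.3409460079624387 0.341 yaw 4.235318292060665
front [0.4346 0.3367 0.012 ] [ 0.462  -0.0491  0.012 ] 0.38673441628854976 0.39 yaw 4.0649330160028745
yaw 4.144765006651706 o [0.58243913 0.15361052] [0.58195098 0.15365246] [0.58292728 0.15356858]
tong top [0.507 0.061 0.052] deck [-0.082  -0.0869]
tong bot [0.5045 0.0639 0.036 ] deck [-0.0843 -0.0839]
knob [ 0.5416 -0.0377  0.07  ] deck [-0.0545 -0.1879]
lockedknob [0.5732 0.2677 0.07  ] deck [-0.0009  0.1144]
(-0.135, -0.085) [0.45393573 0.05907547]
(-0.1, -0.085) [0.48884419 0.06160516]
(-0.022, -0.085) [0.56664019 0.06724274]
(0, -0.1705) [ 0.59476231 -0.01644356]
```

```bash
cat >> h.py <<'E'
from scipy.spatial.transform import Rotation as Ro
yaw=np.radians(4.14); Rd=np.array([[np.cos(yaw),-np.sin(yaw)],[np.sin(yaw),np.cos(yaw)]]); o=np.array([.5824,.1536])
def D(x,y,z): return np.r_[o+Rd@[x,y],z]
def todeck(p): return np.r_[Rd.T@(np.asarray(p)[:2]-o),p[2]]
def shift(P,deckyaw=0):
    s=status.get_obs();R0=Ro.from_quat(s['ee_rot']);a=yaw+np.radians(deckyaw)
    R1=Ro.from_matrix(np.array([[np.cos(a),np.sin(a),0],[np.sin(a),-np.cos(a),0],[0,0,-1]]))
    return np.degrees((R0.inv()*R1).as_rotvec()).round(2), R0.inv().apply(np.asarray(P)-s['position']).round(4)
E
python3 - <<'E'
from h import *
print(shift([.5,-.27,.245])); print(shift(D(-.14,-.085,.2))); print(shift(D(-.14,-.085,.10)))
E
```

```text
(array([-8.000e-02,  1.000e-02,  1.511e+01]), array([ 3.831e-01, -2.050e-01, -2.000e-04]))
(array([-8.000e-02,  1.000e-02,  1.511e+01]), array([ 0.4432, -0.5321,  0.0453]))
(array([-8.000e-02,  1.000e-02,  1.511e+01]), array([ 0.4432, -0.5319,  0.1453]))
```

>>> play_rows(plan=[0,0,5,0.05,-0.025,0,0,0,0,10,0.1,-0.05,0,0,0,0,15.1,0.155,-0.08,0,0,0,0,15.1,0.21,-0.11,0,0,0,0,15.1,0.265,-0.14,0,0,0,0,15.1,0.32,-0.17,0,0,0,0,15.1,0.36,-0.205,0,0,0,0,15.1,0.385,-0.25,0,0,0,0,15.1,0.395,-0.3,0,0,0,0,15.1,0.405,-0.35,0,0,0,0,15.1,0.415,-0.4,0.01,0,0,0,15.1,0.425,-0.45,0.02,0,0,0,15.1,0.435,-0.5,0.03,0,0,0,15.1,0.443,-0.532,0.045,0,0,0,15.1,0.443,-0.532,0.045,0,0,0,15.1,0.443,-0.532,0.045,0])

```text
clock: 2.1
position: [0.449, 0.0574, 0.2003]
ee_rot: [0.999, 0.036, -0.0, 0.0]
ft_force: [0.1, -0.9, 0.1]
grip_width: -0.001
grasp_force: 0.0
```

Run:
```python
from h import *
s=status.get_obs();print(todeck(s['position']),s['ft_force'],manip.tip_extent,s['grip_width'],s['clock'])
m=viewer.camera_model('wrist');im=viewer.camera('wrist')[:,:,::-1];cv2.imwrite('pics/w1.png',im)
import pickle;pickle.dump(m,open('w1.pkl','wb'))
for n,X in dict(tongtop=D(-.083,-.085,.052),knob=D(-.0545,-.188,.075),piv=D(0,-.1705,.05),tip=s['position']-[0,0,.014]).items(): print(n,proj(m,X))
print(shift(D(-.14,-.085,.1)),shift(D(-.14,-.085,.042)))
```

```text
[-0.13998764 -0.08632736  0.2003278 ] [ 0.13289153 -0.88825619  0.1176675 ] 0.014 -0.0010658968134582497 2.1
tongtop (np.float64(318.6134484926347), np.float64(148.84183142795086))
knob (np.float64(486.0674656042539), np.float64(102.42497987665317))
piv (np.float64(452.0734098438643), np.float64(15.606204750893681))
tip (np.float64(321.4518772531593), np.float64(307.5334604503617))
(array([ 0.02, -0.01, -0.08]), array([-0.0002, -0.0017,  0.1005])) (array([ 0.02, -0.01, -0.08]), array([-0.0002, -0.0017,  0.1585]))
```

View pics/w1.png

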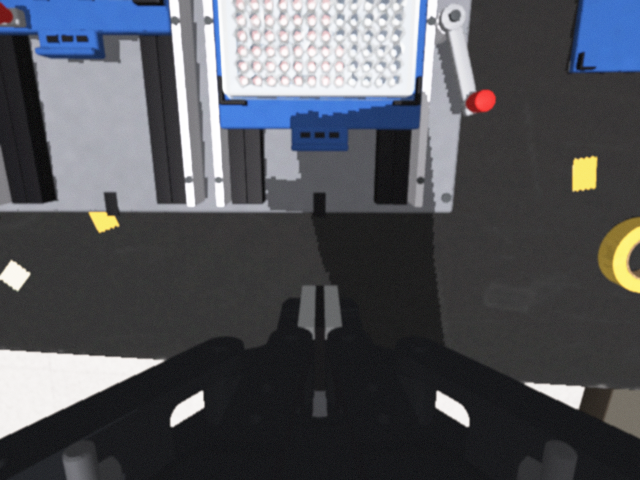

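>>> play_rows(plan=[0,0,0,0.016,-0.001,0.04,0,0,0,0,0.032,-0.0015,0.08,0,0,0,0,0.032,-0.0015,0.115,0,0,0,0,0.032,-0.0015,0.14,0,0,0,0,0.032,-0.0015,0.158,0,0,0,0,0.032,-0.0015,0.158,0,0,0,0,0.032,-0.0015,0.158,0])

```text
clock: 3.02
position: [0.4815, 0.0618, 0.0432]
ee_rot: [0.999, 0.036, 0.001, 0.0]
ft_force: [1.4, -0.1, 0.0]
grip_width: 0.001
grasp_force: 0.0
```

Run:
```python
from h import *
s=status.get_obs();print(todeck(s['position']),s['ft_force'],s['clock'])
```

```text
[-0.10729823 -0.0842513   0.04323205] [ 1.43745663 -0.12719473  0.00360675] 3.025
```

>>> play_rows(plan=[0,0,0,0.004,-0.0005,0,0,0,0,0,0.008,-0.0005,0,0,0,0,0,0.01,-0.0005,0,0,0,0,0,0.012,-0.0005,0,0,0,0,0,0.014,-0.0005,0,0,0,0,0,0.016,-0.0005,0,0,0,0,0,0.018,-0.0005,0,0,0,0,0,0.02,-0.0005,0,0,0,0,0,0.022,-0.0005,0,0,0,0,0,0.024,-0.0005,0,0,0,0,0,0.026,-0.0005,0,0,0,0,0,0.028,-0.0005,0,0,0,0,0,0.03,-0.0005,0,0,0,0,0,0.032,-0.0005,0,0,0,0,0,0.034,-0.0005,0,0,0,0,0,0.036,-0.0005,0,0,0,0,0,0.038,-0.0005,0,0,0,0,0,0.04,-0.0005,0,0,0,0,0,0.042,-0.0005,0,0,0,0,0,0.044,-0.0005,0,0])

```text
clock: 5.52
position: [0.5247, 0.0656, 0.0423]
ee_rot: [0.999, 0.036, 0.0, 0.0]
ft_force: [-0.6, 0.3, -1.6]
grip_width: -0.001
grasp_force: 0.6
```

Run:
```python
from h import *
s=status.get_obs();print(todeck(s['position']),s['ft_force'],s['clock'])
m=viewer.camera_model('wrist');im=viewer.camera('wrist')[:,:,::-1];cv2.imwrite('pics/w2.png',im)
m=viewer.camera_model('top');im=viewer.camera('top')[:,:,::-1];cv2.imwrite('pics/t2.png',im)
```

```text
[-0.06388187 -0.08358484  0.04228629] [-0.64181944  0.27967605 -1.64305515] 5.525
```

View pics/w2.png

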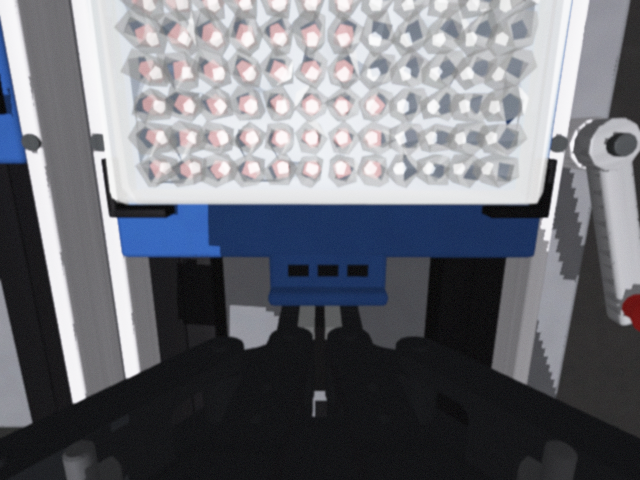

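The fingers are centred on the tongue (bottom at about (320, 300)) and the carrier slides straight. I'll continue at the same pace, slowing near the end.

>>> play_rows(plan=[0,0,0,0.002,-0.0005,0,0,0,0,0,0.004,-0.0005,0,0,0,0,0,0.006,-0.0005,0,0,0,0,0,0.008,-0.0005,0,0,0,0,0,0.01,-0.0005,0,0,0,0,0,0.012,-0.0005,0,0,0,0,0,0.014,-0.0005,0,0,0,0,0,0.016,-0.0005,0,0,0,0,0,0.018,-0.0005,0,0,0,0,0,0.02,-0.0005,0,0,0,0,0,0.0215,-0.0005,0,0,0,0,0,0.023,-0.0005,0,0,0,0,0,0.024,-0.0005,0,0,0,0,0,0.025,-0.0005,0,0,0,0,0,0.026,-0.0005,0,0,0,0,0,0.027,-0.0005,0,0])

```text
clock: 7.62
position: [0.5515, 0.0681, 0.0423]
ee_rot: [0.999, 0.036, 0.0, 0.0]
ft_force: [-2.4, -0.1, -0.9]
grip_width: -0.0
grasp_force: 0.7
```

Run:
```python
from h import *
s=status.get_obs();print(todeck(s['position']),s['ft_force'],s['clock'])
```

```text
[-0.03697208 -0.08305087  0.04228652] [-2.35833863 -0.09127526 -0.87298827] 7.625
```

>>> play_rows(plan=[0,0,0,0.0007,-0.0003,0,0,0,0,0,0.0014,-0.0006,0,0,0,0,0,0.002,-0.001,0,0,0,0,0,0.0026,-0.001,0,0,0,0,0,0.003,-0.001,0,0])

```text
clock: 8.25
position: [0.5544, 0.0694, 0.0423]
ee_rot: [0.999, 0.036, -0.0, 0.0]
ft_force: [-1.3, -0.5, 1.0]
grip_width: 0.002
grasp_force: 0.8
```

Run:
```python
from h import *
s=status.get_obs();print(todeck(s['position']),s['ft_force'],s['clock'])
im=viewer.camera('wrist')[:,:,::-1];cv2.imwrite('pics/w3.png',im)
hsv=cv2.cvtColor(im.copy(),cv2.COLOR_BGR2HSV);H,S,V=cv2.split(hsv)
for f in ['w2','w3']:
    H,S,V=cv2.split(cv2.cvtColor(cv2.imread(f'pics/{f}.png'),cv2.COLOR_BGR2HSV));k=(H>100)&(H<125)&(S>120)&(V>50)
    r=np.where(k[:,320])[0];c=np.where(k[250,100:560])[0]+100;print(f,r.min(),r.max(),c.min(),c.max())
```

```text
[-0.03403843 -0.08196115  0.04230141] [-1.27744462 -0.51324394  0.96796125] 8.25
w2 206 305 122 533
w3 203 298 137 526
```

View pics/w3.png

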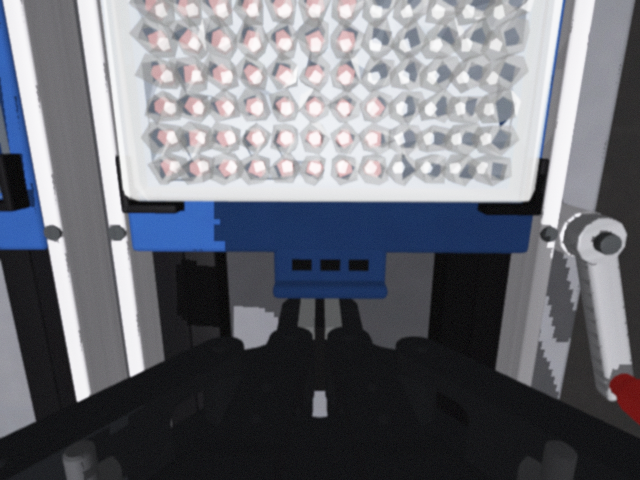

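>>> play_rows(plan=[0,0,0,-0.005,0,0,0,0,0,0,-0.015,0,0,0,0,0,0,-0.03,0,0,0,0,0,0,-0.045,0,-0.02,0,0,0,0,-0.06,0,-0.05,0,0,0,0,-0.08,0,-0.1,0,0,0,0,-0.1,0,-0.12,0,0,0,0,-0.1,0,-0.12,0,0,0,0,-0.1,0,-0.12,0])

```text
clock: 9.43
position: [0.4546, 0.0618, 0.1616]
ee_rot: [0.999, 0.036, -0.0, 0.0]
ft_force: [-0.3, -0.6, -0.2]
grip_width: 0.002
grasp_force: 0.0
```

Run:
```python
from h import *
s=status.get_obs();print(todeck(s['position']),s['joint_pos'].round(2) if hasattr(s['joint_pos'],'round') else s['joint_pos'],s['clock'])
m=viewer.camera_model('wrist');im=viewer.camera('wrist')[:,:,::-1];cv2.imwrite('pics/w4.png',im)
H,S,V=cv2.split(cv2.cvtColor(im.copy(),cv2.COLOR_BGR2HSV))
for c,s_ in blobs(((H<6)|(H>174))&(S>150)&(V>90),30): print('red',c,s_,todeck(ray(m,*c,.068)).round(4))
for n,X in dict(tongtop=D(-.022,-.085,.046),locked=D(-.022,.085,.046),fr=D(-.007,-.155,.04)).items(): print(n,np.round(proj(m,X),1))
sc=viewer.camera('scene')[:,:,::-1];cv2.imwrite('pics/s4.png',cv2.resize(sc[185:435,20:330],None,fx=2.5,fy=2.4,interpolation=cv2.INTER_CUBIC))
```

```text
[-0.13413069 -0.08233508  0.16161249] [ 0.39  0.08 -0.64  1.96  0.05  1.12 -1.77] 9.425
red [514.1 106.4] [496  93  38  26 520] [-0.0531 -0.1865  0.068 ]
tongtop [325.4  51.8]
locked [28.6 51.8]
fr [446.5  25.7]
```

View pics/w4.png

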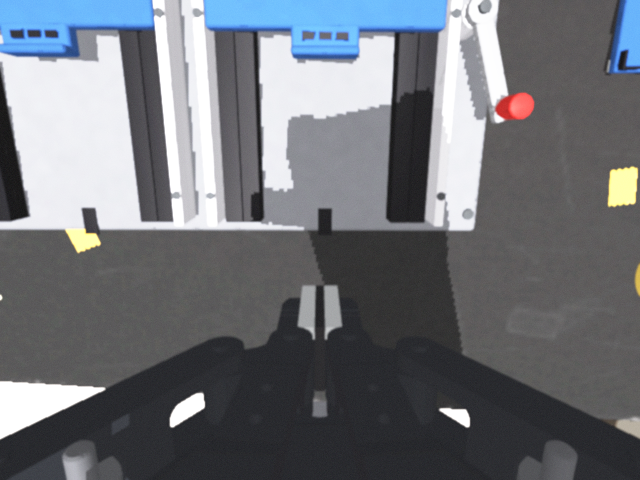

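View pics/s4.png

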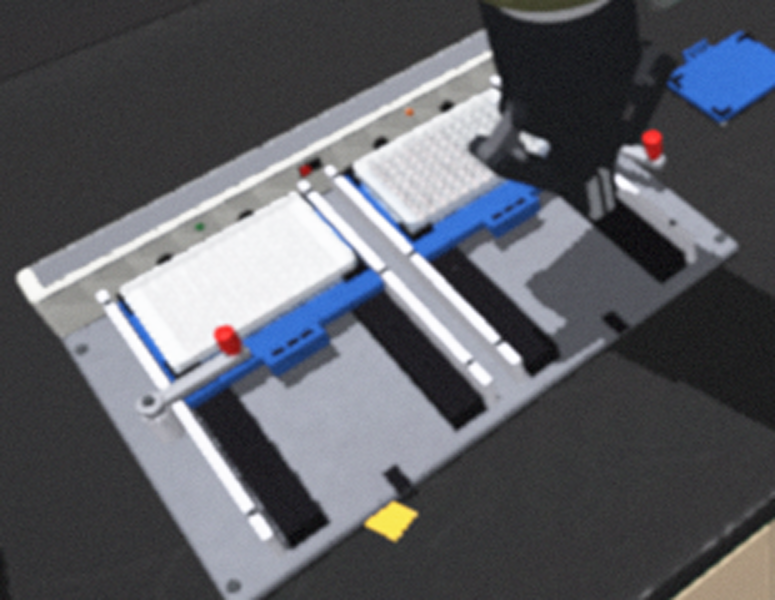

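Run:
```python
from h import *
m=viewer.camera_model('wrist');im=cv2.imread('pics/w4.png')
H,S,V=cv2.split(cv2.cvtColor(im,cv2.COLOR_BGR2HSV));k=((H>100)&(H<125)&(S>120)&(V>60))
for r in (40,45,50): c=np.where(k[r,250:420])[0]+250; c2=np.where(k[r,:150])[0];print('tongue row',r,c.min(),c.max()+1,'left',c2.min(),c2.max()+1)
for c in (10,20,35,50,60,300,310,325,340,350,240,270,400,430,90,110,140): 
    q=np.where(k[:,c])[0];print(c,q.max(),end='; ')
print()
for z in (.04,.046):
    print('z',z,[np.round(proj(m,D(x,y,z+dz)),1) for x,y,dz in [(-.007,-.155,0),(-.007,-.015,0),(-.022,-.105,.006),(-.022,-.065,.006),(-.022,-.085,-.01),(-.022,.085,-.01),(-.022,.065,.006)]])
```

```text
tongue row 40 292 358 left 4 77
tongue row 45 292 358 left 0 78
tongue row 50 292 359 left 0 78
10 53; 20 55; 35 55; 50 55; 60 56; 300 57; 310 57; 325 57; 340 58; 350 58; 240 30; 270 30; 400 32; 430 31; 90 28; 110 28; 140 30; 
z 0.04 [array([447.5,  25. ]), array([204.6,  25. ]), array([361.1,  51.3]), array([291.1,  51.3]), array([325.6,  56.7]), array([47.5, 56.6]), array([63.7, 51.2])]
z 0.046 [array([450.9,  22.1]), array([201.5,  22.1]), array([362.2,  49.1]), array([290.3,  49. ]), array([325.8,  54.8]), array([40.8, 54.7]), array([56.8, 49. ])]
```

Run:
```python
from h import *
print(shift(D(-.070,-.215,.162),60)); print(shift(D(-.070,-.215,.072),60))
```

```text
(array([ -0.07,   0.07, -60.01]), array([ 0.0642,  0.1329, -0.0009]))
(array([ -0.07,   0.07, -60.01]), array([0.0643, 0.1329, 0.0891]))
```

>>> play_rows(plan=[0,0,-8,0,0.03,0,0,0,0,-16,0.01,0.06,0,0,0,0,-20,0.02,0.09,0,0,0,0,-20,0.02,0.09,0,0])

```text
clock: 10.02
position: [0.4814, -0.0284, 0.161]
ee_rot: [0.978, 0.208, -0.001, -0.0]
ft_force: [-0.6, 1.0, -0.3]
grip_width: -0.001
grasp_force: 0.0
```

Run:
```python
from h import *
s=status.get_obs();print(todeck(s['position']),np.round(s['joint_pos'],2))
print(shift(D(-.070,-.215,.162),60)); print(shift(D(-.070,-.215,.072),60))
```

```text
[-0.1138598  -0.17422783  0.1610446 ] [ 0.5   0.13 -0.56  1.91  0.08  1.13 -1.25]
(array([ -0.1 ,   0.05, -40.18]), array([ 0.0274,  0.0532, -0.0011]))
(array([ -0.1 ,   0.05, -40.18]), array([0.0276, 0.0533, 0.0889]))
```

>>> play_rows(plan=[0,0,-10,0.007,0.02,0,0,0,0,-20,0.014,0.04,0,0,0,0,-30,0.02,0.053,0,0,0,0,-40,0.0275,0.053,0.02,0,0,0,-40,0.0275,0.053,0.05,0,0,0,-40,0.0275,0.053,0.075,0,0,0,-40,0.0275,0.053,0.089,0,0,0,-40,0.0275,0.053,0.089,0,0,0,-40,0.0275,0.053,0.089,0])

```text
clock: 11.15
position: [0.5285, -0.0631, 0.0741]
ee_rot: [0.847, 0.531, 0.0, 0.0]
ft_force: [0.5, -0.3, 0.4]
grip_width: -0.001
grasp_force: 0.0
```

Run:
```python
from h import *
s=status.get_obs();print(s['clock'],todeck(s['position']),s['ft_force'],np.round(s['joint_pos'],2))
for th,yw in zip(np.arange(-.3,1.61,.1),np.linspace(60,0,20)):
    n=np.array([np.cos(np.radians(yw)),np.sin(np.radians(yw))])
    k=np.array([-.055*np.cos(th),-.1705+.055*np.sin(th)]); p=k-n*.0175
    t,d=shift(D(*p,.072),yw); print(round(th,2),round(yw,1),t.round(1),d.round(4))
```

```text
11.15 [-0.06942427 -0.21225322  0.07411616] [ 0.54872322 -0.26825628  0.44573225] [ 0.53  0.36 -0.57  1.87  0.23  0.98 -0.59]
-0.3 60.0 [ 0.1 -0.   0. ] [0.013  0.0019 0.0021]
-0.2 56.8 [ 0.1 -0.   3.2] [ 0.017  -0.0029  0.0021]
-0.1 53.7 [ 0.1 -0.   6.3] [ 0.0214 -0.0073  0.0021]
0.0 50.5 [ 0.1 -0.   9.5] [ 0.0261 -0.0113  0.0021]
0.1 47.4 [ 0.1 -0.  12.6] [ 0.0312 -0.0147  0.0021]
0.2 44.2 [ 0.1 -0.  15.8] [ 0.0365 -0.0177  0.0021]
0.3 41.1 [ 0.1 -0.  19. ] [ 0.0421 -0.0201  0.0021]
0.4 37.9 [ 0.1 -0.  22.1] [ 0.0479 -0.0219  0.0021]
0.5 34.7 [ 0.1 -0.  25.3] [ 0.0537 -0.0232  0.0021]
0.6 31.6 [ 0.  -0.  28.4] [ 0.0597 -0.0239  0.0021]
0.7 28.4 [ 0.  -0.  31.6] [ 0.0656 -0.0241  0.0021]
0.8 25.3 [ 0.  -0.  34.7] [ 0.0715 -0.0236  0.0021]
0.9 22.1 [ 0.  -0.  37.9] [ 0.0773 -0.0226  0.0021]
1.0 18.9 [ 0.  -0.  41.1] [ 0.0829 -0.0211  0.0021]
1.1 15.8 [ 0.  -0.  44.2] [ 0.0883 -0.0191  0.0021]
1.2 12.6 [ 0.  -0.  47.4] [ 0.0934 -0.0165  0.0021]
1.3 9.5 [ 0.  -0.  50.5] [ 0.0983 -0.0135  0.0021]
1.4 6.3 [ 0.  -0.  53.7] [ 0.1028 -0.01    0.0021]
1.5 3.2 [ 0.  -0.  56.8] [ 0.1069 -0.0062  0.0022]
1.6 0.0 [ 0. -0. 60.] [ 0.1105 -0.002   0.0022]
```

>>> play_rows(plan=[0,0,0,0.006,0.001,0.002,0,0,0,0,0.013,0.002,0.002,0,0,0,3.2,0.017,-0.003,0.002,0,0,0,6.3,0.0215,-0.0075,0.002,0,0,0,9.5,0.026,-0.0115,0.002,0,0,0,12.6,0.031,-0.0145,0.002,0,0,0,15.8,0.0365,-0.0175,0.002,0,0,0,19,0.042,-0.02,0.002,0,0,0,22.1,0.048,-0.022,0.002,0,0,0,25.3,0.0535,-0.023,0.002,0,0,0,28.4,0.0595,-0.024,0.002,0,0,0,31.6,0.0655,-0.024,0.002,0,0,0,34.7,0.0715,-0.0235,0.002,0,0,0,37.9,0.0775,-0.0225,0.002,0,0,0,41.1,0.083,-0.021,0.002,0,0,0,44.2,0.088,-0.019,0.002,0,0,0,47.4,0.0935,-0.0165,0.002,0,0,0,50.5,0.0985,-0.0135,0.002,0])

```text
clock: 13.4
position: [0.5588, 0.0321, 0.0714]
ee_rot: [0.993, 0.118, -0.0, -0.0]
ft_force: [-0.7, 0.7, 0.5]
grip_width: -0.002
grasp_force: 0.5
```

Run:
```python
from h import *
s=status.get_obs();print(s['clock'],todeck(s['position']),s['ft_force'])
m=viewer.camera_model('wrist');im=viewer.camera('wrist')[:,:,::-1];cv2.imwrite('pics/w5.png',im)
H,S,V=cv2.split(cv2.cvtColor(im.copy(),cv2.COLOR_BGR2HSV))
for c,s_ in blobs(((H<6)|(H>174))&(S>150)&(V>60),30): print('red',c,s_,todeck(ray(m,*c,.068)).round(4))
for dx in (0,.003): print(shift(D(-.0175+dx,-.1155,.072),0))
```

```text
13.4 [-0.03231491 -0.11949007  0.07142568] [-0.72122413  0.70159155  0.46751203]
red [325.8 274. ] [ 308  251   37   46 1319] [-0.0143 -0.118   0.068 ]
(array([-0.03, -0.02,  9.3 ]), array([ 0.0147, -0.0012, -0.0005]))
(array([-0.03, -0.02,  9.3 ]), array([ 0.0176, -0.0007, -0.0005]))
```

View pics/w5.png

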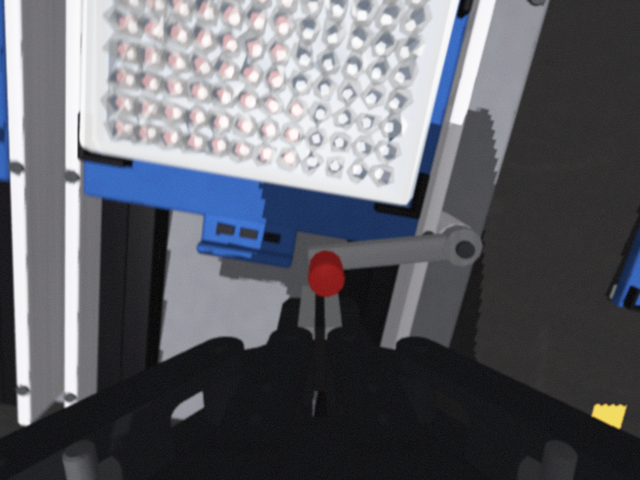

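Knob at (326, 272) is riding on the fingertips, with the bar nearly across. I'll push it home with a little overtravel.

>>> play_rows(plan=[0,0,3,0.004,0,0,0,0,0,6,0.008,-0.0005,0,0,0,0,9,0.012,-0.001,0,0,0,0,9,0.0145,-0.001,0,0,0,0,9,0.016,-0.001,0,0,0,0,9,0.0175,-0.001,0,0,0,0,9,0.0175,-0.001,0,0])

```text
clock: 14.32
position: [0.5734, 0.0363, 0.0711]
ee_rot: [0.999, 0.041, -0.002, 0.0]
ft_force: [-12.1, -0.1, 8.1]
grip_width: -0.001
grasp_force: 5.9
```

Run:
```python
from h import *
s=status.get_obs();print(s['clock'],todeck(s['position']),s['ft_force'])
m=viewer.camera_model('wrist');im=viewer.camera('wrist')[:,:,::-1];cv2.imwrite('pics/w6.png',im)
H,S,V=cv2.split(cv2.cvtColor(im.copy(),cv2.COLOR_BGR2HSV))
for c,s_ in blobs(((H<6)|(H>174))&(S>150)&(V>60),30): print('red',c,s_,todeck(ray(m,*c,.068)).round(4))
```

```text
14.325 [-0.01740569 -0.11636826  0.07108201] [-12.12845967  -0.0944673    8.13165064]
red [321.7 275.3] [ 304  252   36   47 1305] [ 0.0002 -0.1162  0.068 ]
```

>>> play_rows(plan=[0,0,0,-0.005,0,0,0,0,0,0,-0.015,0,0,0,0,0,0,-0.035,0,0,0,0,0,0,-0.06,0,-0.03,0,0,0,0,-0.09,0,-0.07,0,0,0,0,-0.11,0,-0.11,0,0,0,0,-0.11,0,-0.13,0,0,0,0,-0.11,0,-0.13,0])

```text
clock: 15.38
position: [0.4664, 0.0273, 0.2028]
ee_rot: [0.999, 0.04, 0.002, 0.0]
ft_force: [0.0, 0.9, -1.0]
grip_width: -0.008
grasp_force: 0.0
```

Run:
```python
from h import *
s=status.get_obs();print(s['clock'],todeck(s['position']),s['ft_force'])
m=viewer.camera_model('wrist');im=viewer.camera('wrist')[:,:,::-1]
t=viewer.camera('top')[:,:,::-1]
cv2.imwrite('pics/f.png',np.hstack([cv2.resize(im[:300],(400,188)),cv2.resize(t[150:300,130:330],(400,188))][:0] or [cv2.resize(im,(400,300)),cv2.resize(t[150:300,130:330],(400,300))]))
H,S,V=cv2.split(cv2.cvtColor(im.copy(),cv2.COLOR_BGR2HSV))
for c,s_ in blobs(((H<6)|(H>174))&(S>150)&(V>60),30): print('red',c,s_,todeck(ray(m,*c,.068)).round(4))
```

```text
15.375 [-0.12479936 -0.11763957  0.20276063] [ 0.01480862  0.90624932 -1.02239141]
red [320.   38.6] [311  26  20  27 413] [-0.0009 -0.1162  0.068 ]
```

View pics/f.png

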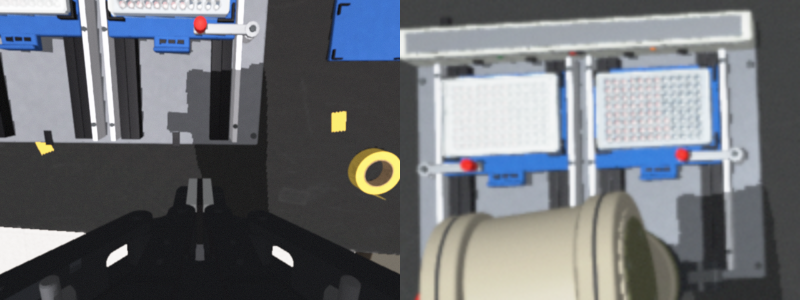

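The carrier lies seated like its neighbour and the catch is fully across, with the knob at deck (-1, -116) mm. I'm handing in.

```bash
python3 -c "
from workcell import manip
print(manip.hand_in())"
```

```text
the job is handed in; nothing more can be done
None
```

The carrier is pushed into its notches and measures flat on the rails; the red-knobbed catch is closed against its stop across the front edge. I handed the job in at about 15.4 s of the 48 s, but `hand_in()` returned no verdict.

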